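Put the card machines back on charge

ROBOT

A 6-joint arm with a two-finger parallel gripper is mounted at the origin on the work surface. World frame = base frame: x ahead of the robot, y to its left, z up, the work surface at z = 0. Lengths are in m, angles in rad, forces in N, time in s.
With the tool pointing down it reaches from about 0.35 to 0.85 m from the base axis. Payload 8.1 kg.
Tool frame: the origin (TCP) lies at the very end of the fingers, on their centre line; the grasp point (between the pads) lies r.pinch_z behind it (r.pinch_z is the distance from the TCP to the grasp point, in m); z points along the fingers, y is the line along which they close (so a half turn about z gives the same grasp; the last joint's range is limited). The gripper opens to 85 mm and grips with 20 to 120 N. Pads are 22 mm wide; open, the fingers measure 114 mm over their backs; the gripper's body (76 mm by 85 mm) begins 54 mm behind the grasp point. The pads swing forward as they close: fully open they stand 13 mm farther back than shut.
Start: joints at [-1.33, 0.13, 1.488, -0, 1.523, -0.085], TCP at [0.192, -0.568, 0.231] pointing down, gripper open.
Joint ranges: [-2.96, 2.96], [-0.89, 2.26], [0.02, 2.5], [-1.34, 4.48], [0, 2.73], [-2.66, 2.66]. Speed limits (rad/s): [2.39, 2.39, 2.79, 3.14, 3.14, 3.14].

INTERFACE

Orientations are given as [roll, pitch, yaw] about the fixed x, y, z axes, in that order (R = Rz(yaw) Ry(pitch) Rx(roll)).
In Python, from plant import r gives the robot as it stands. The module is installed in compiled form; this text tells all that it offers.
- The arm moves only by the tool play_rows, never from a script. Its argument "motion" is a list of rows, each an object of numbers: "claw": the finger opening in mm, from 0 to 85.4; "x", "y", "z": the shift along the tool's x, y, z in mm; "twist": the turn about the tool's z in degrees. A call has 1 to 5 rows; each row shifts and turns the commanded pose from where the row before left it, along the tool's axes as they then stand; what a row does not reach is not made up. A row lasts 1/10 s, in which the tool goes at most 50 mm and 8.59 degrees, less where a joint would pass 70% of its speed; a pose out of reach is approached as far as the arm can. A call is refused whole if a number of a shift passes 50 or a number of a turn 8.59, either way. A call with a gripper value outside its range is refused whole. The fingers move at their own pace and stop on an object; "force" is the grip in N (left out, the last holds). Time passes only in rows, so rows that do not move let the fingers close. It gives the time, the measured TCP pose, the force, the opening and the grip force at its end, in the units of the state.
- r.get_state(): the state, without advancing time (a new reading comes with each control period).
- r.camera(name): name is "side" or "top" or "wrist"; returns the picture (420x560x3 uint8, red, green, blue); there is no depth.
- r.camera_info(name): a dict with "K" (3x3 intrinsics, pixels), "rvec" (rotation vector, rad) and "tvec" (3), from world to camera coordinates, as OpenCV has them; the wrist camera has in their place "hand_eye" (4x4, takes a point from camera to tool coordinates, whose origin is the TCP and whose axes are the flange's). Camera axes: x right, y down, z forward; pixel columns grow to the right and rows downward; lengths in m; the calibration is good to about 2 mm. A picture is of the moment at which its call begins: read the wrist's pose just before it. camera_info takes no time and is no camera call.
- r.close_job(): hands the job in; it is judged then, once.
The state is a dict: "clock": time; "qpos": joint angles; "joint_velocities": joint speeds; "joint_efforts": joint torques, N m; "position": TCP position; "tool_rot": TCP orientation; "wrist_force": force on the tool from outside, world axes, zero at the start; "ft_torque": the same for the moment, N m; "width": opening from 0.0 (shut) to 1.0 (fully open); "gripper_force": force on a finger pad.
Only numpy, scipy, OpenCV 4.12 (cv2) and the standard library are available. Lean on these libraries where they do the work, as an engineer would, in place of code of your own. Each camera call takes 0.05 s, during which the arm holds its last target. There are 200 camera calls.

TASK

Closing time at the cafe counter: put both card machines back on charge, each in its own cradle, the one that fits it and shows its outline on the label. Lay each one screen up on its cradle's sloping deck and slide it gently, keypad end first, all the way down into the pocket so that it sits flush on its charging contacts, then let go. Do not drop or ram the machines, and leave the coffee cup, the paper roll and the sugar jar where they stand.

Things in the scene. Friction and masses are not known exactly. Their poses are not given: they have to be found in the camera images.
- terminal: Large grey card machine, screen up on the counter: slab 160 long (x) x 64 wide (y) x 24 thick; its last 50 mm at the head (x +30 to +80) is a printer, 42 thick. 0.3 kg. Origin: centre of underside; x from foot (keypad end) to head, z out of the screen side. Plain parallel sides, held across the 64 mm width at mid length.
- terminal_foot (a point): Middle of the lower edge of the terminal's foot end: point (-80, 0, 0) mm of the terminal.
- terminal_cradle: Fixed black charging cradle of the terminal. Origin: centre of underside, on the counter; z up, x level from low end (near the robot) to high end. Aluminium deck rises along +x at 30 degrees. The terminal lies on it, head up the slope, foot in a pocket at the low end. Above the pocket the deck is 34 mm wide, so fingers have room both sides; it ends 138 mm up from the stop.
- terminal_cradle_stop (a point): Where end stop and deck meet, middle; cradle (-69.3, 0, 19) mm. terminal_foot comes here when home. Pocket: 68 mm clear between cheeks (84 over all) for 22 mm up the deck, flaring out up to 34 mm; a lip covers the first 10 mm of deck, 27.5 mm clear below it, its top 33 mm off the deck. The label on the lip shows the device's outline.
- terminal_cradle_seat (a point): Point on the deck 80 mm up from the stop, cradle (0, 0, 59) mm: the terminal's origin comes here when home.
- reader: Small grey card reader without printer, screen up on the counter: plain slab 90 long (x) x 54 wide (y) x 18 thick. 0.14 kg. Origin: centre of underside; x from foot (keypad end) to head (display end), z out of the screen side. Held across the 54 mm width.
- reader_foot (a point): Middle of the lower edge of the reader's foot end: point (-45, 0, 0) mm of the reader.
- reader_cradle: Fixed black charging cradle of the reader, same build but shorter and narrower. Origin: centre of underside, on the counter; z up, x level from low end (near the robot) to high end. Aluminium deck rises along +x at 30 degrees, 34 mm wide above the pocket, ending 68 mm up from the stop.
- reader_cradle_stop (a point): Where end stop and deck meet, middle; cradle (-39, 0, 19) mm. reader_foot comes here when home. Pocket: 58 mm clear between cheeks (74 over all) for 22 mm up the deck, flaring out up to 34 mm; a lip covers the first 10 mm of deck, 21.5 mm clear below it, its top 27 mm off the deck. The label on the lip shows the device's outline.
- reader_cradle_seat (a point): Point on the deck 45 mm up from the stop, cradle (0, 0, 41.5) mm: the reader's origin comes here when home.
- coffee_cup: Bystander: takeaway cardboard cup with black lid, 86 mm across, 112 high; origin at the centre of its foot.
- paper_roll: Bystander: till roll of white paper standing on end, 42 mm across, 57 high; origin at the centre of its foot.
- sugar_jar: Bystander: glass jar with steel cap, 68 mm across, 105 high; origin at the centre of its foot.
Mind the look-alikes: they are no part of the job. What is shaped like the terminal but yellow is not meant.

How it is judged:
At the end, for the whole second after the job is handed in: Terminal and reader each lie home in their own cradle, screen up, at rest and let go: the foot's lower edge within 5 mm of the cradle's stop and the middle of the underside within 6 mm of its seat point on the deck (distance between terminal_foot and terminal_cradle_stop below 0.005 m and distance between terminal and terminal_cradle_seat below 0.006 m and linear speed of each of terminal, reader below 0.02 m/s and contact force between the fingers and terminal below 0.1 N and distance between reader_foot and reader_cradle_stop below 0.005 m and distance between reader and reader_cradle_seat below 0.006 m and contact force between the fingers and reader below 0.1 N); the robot touches nothing.
It fails at once if the coffee cup, paper roll or sugar jar is pushed more than 20 mm or tipped over (distance of any of coffee_cup, paper_roll, sugar_jar from where it was at the start of the episode above 0.02 m or angle between any of coffee_cup, paper_roll, sugar_jar's own z axis and vertical above 0.3 rad).
It fails at once if the terminal is dropped (it falls freely faster than 0.6 m/s, a drop of some 20 mm) or rammed (pressed against a cradle with more than 100 N) (contact force between terminal and terminal_cradle above 100 N or contact force between terminal and reader_cradle above 100 N or (linear speed of terminal above 0.6 m/s and contact force between the fingers and terminal below 0.1 N)).
It fails at once if the reader is dropped (it falls freely faster than 0.6 m/s, a drop of some 20 mm) or rammed (pressed against a cradle with more than 100 N) (contact force between reader and terminal_cradle above 100 N or contact force between reader and reader_cradle above 100 N or (linear speed of reader above 0.6 m/s and contact force between the fingers and reader below 0.1 N)).
It also fails if it takes over 67 s, if anything falls off the work surface, if the arm or the gripper's body presses on something with over 40 N, if the wrist force passes 120 N, or if a joint passes its speed limit or range.

## Working session

There is one attempt and no reset: what is moved stays moved. The work goes in short steps, Python scripts to look and compute and a tool call to move; the robot and the scene stay as the last step left them, time stands still between calls to the robot, and variables do not carry over. Pictures are saved under pics/ and viewed, at most 10 in all, crops included, and the job is handed in when it is done.

Besides the shell and the picture viewer there is one more tool, called after ">>>" as name(argument=value, ...), one argument or row to a line, values as JSON. play_rows: Moves the arm, as the interface text tells. Its arguments: {"type":"object","properties":{"motion":{"type":"array","items":{"type":"object","properties":{"claw":{"type":"number"},"x":{"type":"number"},"y":{"type":"number"},"z":{"type":"number"},"twist":{"type":"number"}}}},"force":{"type":"number"}},"required":["motion"]}

```bash
mkdir -p pics; python3 - <<'E'
from plant import r
import cv2
s=r.get_state();print(s,r.pinch_z)
for n in("top","side"):
    cv2.imwrite(f"pics/{n}0.png",r.camera(n)[:,:,::-1]);print(n,r.camera_info(n))
print(r.camera_info("wrist"))
E
```

```text
{'clock': 0.0, 'qpos': array([-1.33039001e+00,  1.31161367e-01,  1.48930428e+00,  9.30861146e-06,
        1.52300673e+00, -8.53977554e-02]), 'joint_velocities': array([-0.00025   , -0.00241356,  0.00116251, -0.00097794, -0.00084159,
       -0.00051886]), 'joint_efforts': array([-5.43915721e-04, -5.69400537e+01, -5.00543725e+01, -1.97142240e-04,
        1.50649360e-02, -4.78407372e-06]), 'position': array([ 0.19193359, -0.56787898,  0.23023059]), 'tool_rot': array([-3.13972057e+00, -1.69592393e-04,  3.25803461e-01]), 'wrist_force': array([-0.31473106, -0.18677801, -0.06676238]), 'ft_torque': array([-0.08813965, -0.01602675, -0.03089459]), 'gripper_force': 0.0, 'width': 0.9991776709551266} 0.0187
top {'K': array([[445.75243942,   0.        , 275.83257469],
       [  0.        , 445.75243942, 213.42163321],
       [  0.        ,   0.        ,   1.        ]]), 'rvec': array([ 2.13120202, -2.19605465,  0.11890522]), 'tvec': array([0.02499853, 0.50448624, 1.05468416])}
side {'K': array([[403.6036037 ,   0.        , 277.31315198],
       [  0.        , 403.6036037 , 213.20323861],
       [  0.        ,   0.        ,   1.        ]]), 'rvec': array([ 0.38805745, -2.8239555 ,  1.09908954]), 'tvec': array([0.49085215, 0.14142855, 0.82243762])}
{'K': array([[343.56105241,   0.        , 281.99223585],
       [  0.        , 343.56105241, 211.54114443],
       [  0.        ,   0.        ,   1.        ]]), 'hand_eye': array([[ 4.18695894e-04, -9.51443058e-01, -3.07824517e-01,
         7.79036668e-02],
       [ 9.99998246e-01,  9.60352768e-04, -1.60814291e-03,
        -4.44929801e-04],
       [ 1.82567654e-03, -3.07823303e-01,  9.51441791e-01,
        -1.42274001e-01],
       [ 0.00000000e+00,  0.00000000e+00,  0.00000000e+00,
         1.00000000e+00]])}
```

View pics/top0.png

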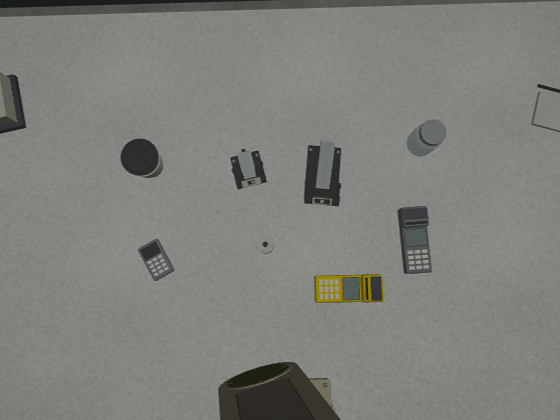

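View pics/side0.png

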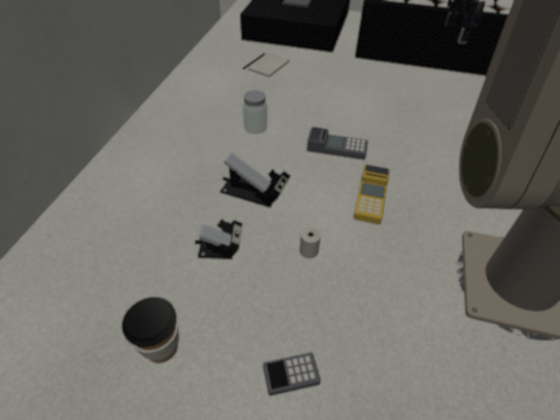

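The top view shows the terminal at about (415,240), the reader at (155,260), the yellow decoy at (349,289), the terminal cradle at (323,175) and the reader cradle at (248,170). In the side view the cradles have their lips toward the robot. I'll enlarge these to read corners.

```bash
cat > h.py <<'E'
import numpy as np,cv2
from scipy.spatial.transform import Rotation as Ro
from scipy.optimize import least_squares
from plant import r
def cam(n,st=None):
    i=r.camera_info(n)
    if n!="wrist": return i["K"],cv2.Rodrigues(i["rvec"])[0],i["tvec"]
    st=st or r.get_state()
    T=np.eye(4);T[:3,:3]=Ro.from_euler("xyz",st["tool_rot"]).as_matrix();T[:3,3]=st["position"]
    W=np.linalg.inv(T@i["hand_eye"]);return i["K"],W[:3,:3],W[:3,3]
def proj(c,P):
    K,R,t=c;q=(np.atleast_2d(P)@R.T+t)@K.T;return q[:,:2]/q[:,2:]
def unproj(c,uv,z):
    K,R,t=c;d=(np.c_[np.atleast_2d(uv),np.ones(len(np.atleast_2d(uv)))]@np.linalg.inv(K).T)@R;o=-R.T@t
    return o+d*((z-o[2])/d[:,2])[:,None]
def place(p,M):
    x,y,a=p;M=np.asarray(M,float);c,s=np.cos(a),np.sin(a)
    return np.c_[x+c*M[:,0]-s*M[:,1],y+s*M[:,0]+c*M[:,1],M[:,2]]
def fit(c,M,uv,p0):
    f=least_squares(lambda p:(proj(c,place(p,M))-uv).ravel(),p0);return f.x,np.abs(f.fun).max()
E
python3 - <<'E'
from h import *
im=cv2.imread("pics/top0.png")
def crop(u,v,w=100,h=75,k=4): return cv2.resize(im[v:v+h,u:u+w],None,fx=k,fy=k,interpolation=cv2.INTER_CUBIC)
t=np.vstack([np.hstack([crop(365,203),crop(110,225)]),np.hstack([crop(275,135),crop(200,135)])])
cv2.imwrite("pics/c1.png",cv2.convertScaleAbs(t,alpha=1.5))
c=cam("top");print(unproj(c,[[415,240],[155,260],[323,175],[248,170],[265,245],[433,140],[140,160]],0).round(3))
E
```

```text
[[ 0.432 -0.332  0.   ]
 [ 0.402  0.311  0.   ]
 [ 0.602 -0.112  0.   ]
 [ 0.62   0.077  0.   ]
 [ 0.43   0.039  0.   ]
 [ 0.683 -0.394  0.   ]
 [ 0.654  0.349  0.   ]]
```

View pics/c1.png

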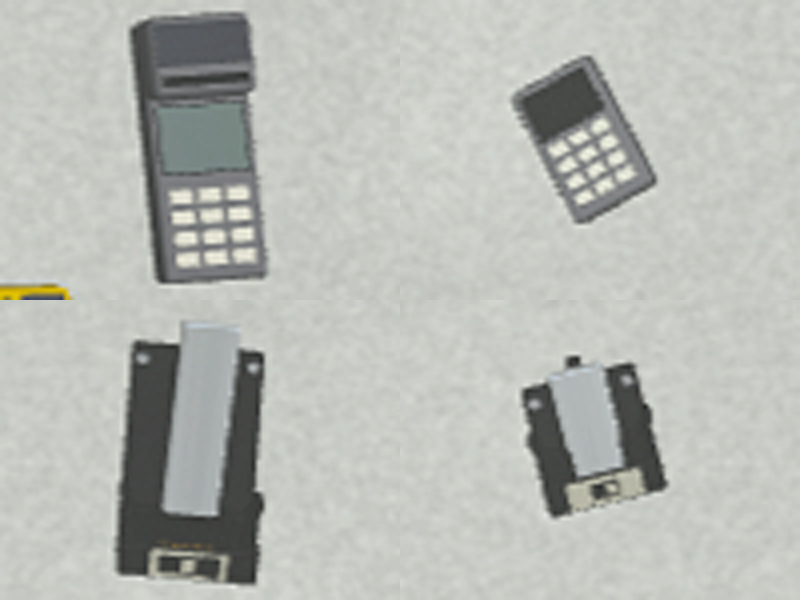

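The crop shows clear corners on all four parts: terminal top face (147,17), (246,13), (267,277), (165,281); reader (518,97), (592,56), (655,183), (582,222); and the deck edges of both cradles. Next I'll fit poses.

```bash
python3 - <<'E'
from h import *
c=cam("top")
px=lambda o,uv,q: (np.array(uv,float)-q+.5)/4-.5+o
print("T",*fit(c,np.array([[80,32,42],[80,-32,42],[-80,32,24],[-80,-32,24]])/1e3,px([365,203],[[147,17],[246,13],[165,281],[267,277]],[0,0]),[.43,-.33,0]))
print("R",*fit(c,np.array([[45,27,18],[45,-27,18],[-45,27,18],[-45,-27,18]])/1e3,px([110,225],[[518,97],[592,56],[582,222],[655,183]],[400,0]),[.4,.31,.4]))
def cr(uv,x0,L,p0):
    C,S=np.cos(np.pi/6),np.sin(np.pi/6)
    def M(s): return np.array([[x0+a*C,y,.019+a*S] for a in(L,s) for y in(.017,-.017)])
    f=least_squares(lambda p:(proj(c,place(p[:3],M(p[3])))-uv).ravel(),p0+[.03]);return f.x,abs(f.fun).max()
print("TC",*cr(px([275,135],[[182,322],[241,324],[163,513],[220,516]],[0,300]),-.0693,.138,[.6,-.11,0]))
print("RC",*cr(px([200,135],[[548,375],[606,366],[578,476],[624,470]],[400,300]),-.039,.068,[.6,.07,.1]))
s=r.get_state();print(s["clock"],s["position"])
E
```

```text
T [ 0.43166919 -0.32497373  0.04011797] 1.0174070553247248
R [0.4026575  0.30302536 0.4655139 ] 1.2392748959412359
TC [ 0.61628526 -0.11101342 -0.09380937  0.01865194] 0.2186522737482619
RC [0.63333728 0.07845267 0.17522158 0.00131722] 1.2132246929271844
0.1 [ 0.1919382  -0.56794826  0.23033675]
```

>>> play_rows(
  motion=[
    {"claw": 85, "x": 43, "y": -22},
    {"claw": 85, "x": 43, "y": -22},
    {"claw": 85, "x": 43, "y": -22},
    {"claw": 85, "x": 43, "y": -22},
    {"claw": 85, "x": 43, "y": -22},
  ],
  force=20,
)

```text
invalid input at $.motion[0]: expected keys claw, x, y, z, twist
```

>>> play_rows(
  motion=[
    {"claw": 85, "x": 43, "y": -22},
    {"claw": 85, "x": 43, "y": -22},
    {"claw": 85, "twist": 8.2},
    {"claw": 85, "twist": 8.2},
    {"claw": 85},
  ],
)

```text
invalid input at $.motion[0]: expected keys claw, x, y, z, twist
```

```bash
python3 - <<'E'
from h import *
s=r.get_state();print(s["clock"],s["position"],s["tool_rot"],s["qpos"])
im=r.camera("wrist")[:,:,::-1];cv2.imwrite("pics/w1.png",im)
p=(.4317,-.325,.0401)
print(proj(cam("wrist",s),place(p,np.array([[80,32,42],[80,-32,42],[-80,32,24],[-80,-32,24]])/1e3)))
E
```

```text
0.1 [ 0.1919382  -0.56794826  0.23033675] [-3.13990901e+00 -1.33774905e-04  3.25778470e-01] [-1.33039816e+00  1.31110972e-01  1.48916574e+00 -1.02997135e-05
  1.52300486e+00 -8.53799186e-02]
[[  30.66860374 -415.7504094 ]
 [ 130.7526952  -374.33940912]
 [  33.21309976 -102.64059411]
 [ 110.887941    -76.2869386 ]]
```

View pics/w1.png

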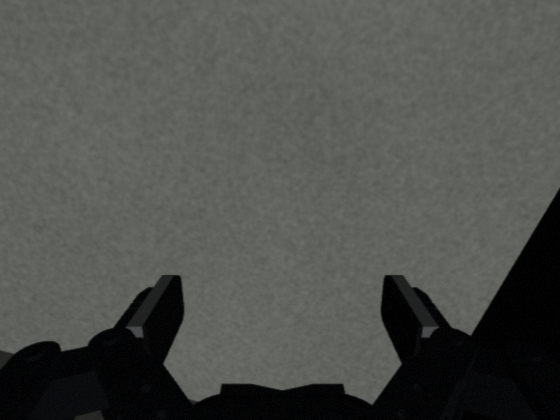

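The moves were refused because every row needs all keys. The wrist picture shows only bare counter, with the fingertips at (170,280) and (395,280), so the view runs ahead of the fingers along tool +x. I'll stop a little short of the terminal.

>>> play_rows(
  motion=[
    {"claw": 85, "x": 39, "y": -29, "z": 0, "twist": 0},
    {"claw": 85, "x": 39, "y": -29, "z": 0, "twist": 0},
    {"claw": 85, "x": 39, "y": -29, "z": 0, "twist": 0},
    {"claw": 85, "x": 39, "y": -29, "z": 0, "twist": 0},
    {"claw": 85, "x": 39, "y": -29, "z": 0, "twist": 0},
  ],
  force=20,
)

```text
clock: 0.65
position: [0.331, -0.3669, 0.231]
tool_rot: [-3.141, -0.0, 0.325]
wrist_force: [0.8, -0.6, -0.5]
width: 0.995
gripper_force: 0.0
```

>>> play_rows(
  motion=[
    {"claw": 85, "x": 39, "y": -29, "z": 0, "twist": 0},
    {"claw": 85, "x": 0, "y": 0, "z": 0, "twist": 8.2},
    {"claw": 85, "x": 0, "y": 0, "z": 0, "twist": 8.2},
    {"claw": 85, "x": 0, "y": 0, "z": 0, "twist": 0},
    {"claw": 85, "x": 0, "y": 0, "z": 0, "twist": 0},
  ],
)

```text
clock: 1.15
position: [0.3579, -0.3286, 0.2311]
tool_rot: [-3.141, 0.0, 0.044]
wrist_force: [0.0, -0.9, 1.1]
width: 0.991
gripper_force: 0.0
```

```bash
python3 - <<'E'
from h import *
s=r.get_state();print(s["clock"],s["position"],s["tool_rot"],s["qpos"])
im=r.camera("wrist")[:,:,::-1];cv2.imwrite("pics/w2.png",im);np.save("w2.npy",s,allow_pickle=True)
p=(.4317,-.325,.0401)
print(proj(cam("wrist",s),place(p,np.array([[80,32,42],[80,-32,42],[-80,32,24],[-80,-32,24]])/1e3)))
E
```

```text
1.15 [ 0.35792753 -0.32864398  0.23109069] [-3.14127374e+00  2.67135485e-04  4.38137375e-02] [-8.48329212e-01 -1.82241180e-01  1.79579237e+00 -7.75106985e-06
  1.52845741e+00  6.78653749e-01]
[[245.11858596   5.83820255]
 [320.48912735   6.1578228 ]
 [251.35796843 184.65290484]
 [312.73948475 184.92548874]]
```

View pics/w2.png

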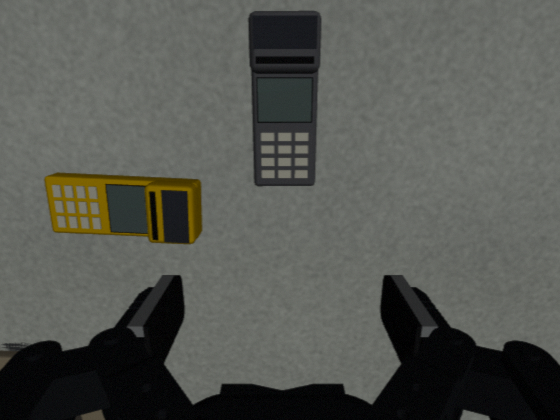

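The wrist view shows the terminal straight ahead, with top-face corners at about (250,12), (321,12), (254,184) and (315,184). The yellow decoy is off to the left at (125,210).

```bash
python3 - <<'E'
from h import *
s=np.load("w2.npy",allow_pickle=True).item()
c=cam("wrist",s)
M=np.array([[80,32,42],[80,-32,42],[-80,32,24],[-80,-32,24]])/1e3
p,e=fit(c,M,np.array([[249.5,12],[321,12],[254,184.5],[315.5,184.5]]),[.43,-.33,0]);print(p,e)
d=p[:2]-s["position"][:2];y=s["tool_rot"][2]
print("tool shift mm",1e3*np.array([np.cos(y)*d[0]+np.sin(y)*d[1],np.sin(y)*d[0]-np.cos(y)*d[1]]),"twist",np.degrees(y-p[2]))
E
```

```text
[ 0.42886548 -0.32757527  0.04462276] 3.0405350522154038
tool shift mm [70.91667433  2.03937218] twist -0.046353456807687
```

>>> play_rows(
  motion=[
    {"claw": 85, "x": 35, "y": 1, "z": 30, "twist": 0},
    {"claw": 85, "x": 36, "y": 0, "z": 30, "twist": 0},
    {"claw": 85, "x": 0, "y": 0, "z": 45, "twist": 0},
    {"claw": 85, "x": 0, "y": 0, "z": 45, "twist": 0},
    {"claw": 85, "x": 0, "y": 0, "z": 40, "twist": 0},
  ],
)

```text
clock: 1.7
position: [0.4284, -0.3267, 0.0389]
tool_rot: [-3.141, 0.001, 0.042]
wrist_force: [0.0, -0.8, -0.0]
width: 0.994
gripper_force: 0.0
```

>>> play_rows(
  motion=[
    {"claw": 85, "x": 0, "y": 0, "z": 20, "twist": 0},
    {"claw": 85, "x": 0, "y": 0, "z": 12, "twist": 0},
    {"claw": 64, "x": 0, "y": 0, "z": 0, "twist": 0},
    {"claw": 58, "x": 0, "y": 0, "z": 0, "twist": 0},
    {"claw": 58, "x": 0, "y": 0, "z": 0, "twist": 0},
  ],
)

```text
clock: 2.2
position: [0.4299, -0.3279, 0.0109]
tool_rot: [3.14, -0.002, 0.04]
wrist_force: [-0.7, 0.0, -3.0]
width: 0.741
gripper_force: 24.0
```

>>> play_rows(
  motion=[
    {"claw": 58, "x": 0, "y": 0, "z": 0, "twist": 0},
    {"claw": 58, "x": 0, "y": 0, "z": 0, "twist": 0},
    {"claw": 58, "x": 0, "y": 0, "z": 0, "twist": 0},
  ],
)

```text
clock: 2.5
position: [0.4294, -0.3272, 0.0099]
tool_rot: [3.141, -0.001, 0.04]
wrist_force: [-0.6, 0.7, 0.1]
width: 0.742
gripper_force: 24.3
```

>>> play_rows(
  motion=[
    {"claw": 75, "x": 0, "y": 0, "z": 0, "twist": 0},
    {"claw": 75, "x": 0, "y": 0, "z": 3, "twist": 0},
    {"claw": 75, "x": 0, "y": 0, "z": 3, "twist": 0},
    {"claw": 58, "x": 0, "y": 0, "z": 0, "twist": 0},
    {"claw": 58, "x": 0, "y": 0, "z": 0, "twist": 0},
  ],
)

```text
clock: 3.0
position: [0.4288, -0.3267, 0.0029]
tool_rot: [-3.141, 0.001, 0.04]
wrist_force: [1.6, -0.1, -3.1]
width: 0.743
gripper_force: 23.4
```

>>> play_rows(
  motion=[
    {"claw": 58, "x": 0, "y": 0, "z": 0, "twist": 0},
    {"claw": 58, "x": 0, "y": 0, "z": 0, "twist": 0},
    {"claw": 58, "x": 0, "y": 0, "z": 0, "twist": 0},
  ],
)

```text
clock: 3.3
position: [0.4288, -0.3267, 0.003]
tool_rot: [-3.141, 0.0, 0.04]
wrist_force: [-0.6, -1.0, -3.5]
width: 0.741
gripper_force: 23.4
```

>>> play_rows(
  motion=[
    {"claw": 85, "x": 0, "y": 0, "z": 0, "twist": 0},
    {"claw": 85, "x": 0, "y": 0, "z": 0, "twist": 0},
    {"claw": 85, "x": 0, "y": 0, "z": -40, "twist": 0},
    {"claw": 85, "x": 0, "y": 0, "z": -50, "twist": 0},
    {"claw": 85, "x": 0, "y": 0, "z": -50, "twist": 0},
  ],
)

```text
clock: 3.8
position: [0.4286, -0.3265, 0.1446]
tool_rot: [-3.141, 0.001, 0.04]
wrist_force: [0.9, -2.1, 0.2]
width: 0.996
gripper_force: 0.0
```

>>> play_rows(
  motion=[
    {"claw": 85, "x": 5, "y": -40, "z": -28, "twist": 0},
    {"claw": 85, "x": 5, "y": -40, "z": -28, "twist": 0},
    {"claw": 85, "x": 5, "y": -40, "z": -28, "twist": 0},
    {"claw": 85, "x": 5, "y": -40, "z": -28, "twist": 0},
    {"claw": 85, "x": 5, "y": -40, "z": -15, "twist": 0},
  ],
)

```text
clock: 4.3
position: [0.4469, -0.125, 0.2738]
tool_rot: [3.14, -0.004, 0.039]
wrist_force: [2.2, -0.1, -0.5]
width: 0.994
gripper_force: 0.0
```

>>> play_rows(
  motion=[
    {"claw": 85, "x": 10, "y": -45, "z": 0, "twist": 0},
    {"claw": 85, "x": 10, "y": -45, "z": 0, "twist": 0},
    {"claw": 85, "x": 0, "y": -15, "z": 0, "twist": 0},
    {"claw": 85, "x": 0, "y": 0, "z": 0, "twist": 0},
    {"claw": 85, "x": 0, "y": 0, "z": 0, "twist": 0},
  ],
)

```text
clock: 4.8
position: [0.462, -0.0204, 0.2706]
tool_rot: [3.141, -0.001, 0.041]
wrist_force: [-0.1, -0.4, -0.8]
width: 0.993
gripper_force: 0.0
```

```bash
python3 - <<'E'
from h import *
s=r.get_state();print(s["clock"],s["position"],s["tool_rot"],s["qpos"])
im=r.camera("wrist")[:,:,::-1];np.save("w3.npy",s,allow_pickle=True)
cv2.imwrite("pics/w3.png",cv2.resize(cv2.convertScaleAbs(im[:300],alpha=1.6),None,fx=1.42,fy=1.42,interpolation=cv2.INTER_CUBIC))
E
```

```text
4.8 [ 0.46204016 -0.02044986  0.27060004] [ 3.14103529e+00 -6.03604546e-04  4.06706028e-02] [-1.54822075e-01 -2.63208841e-01  1.79340685e+00 -4.29837929e-04
  1.61069426e+00  1.37528652e+00]
```

View pics/w3.png

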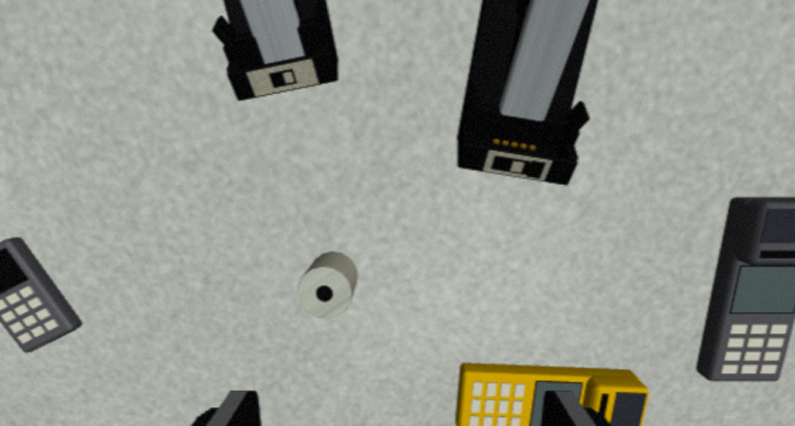

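The view shows both cradle lips, with the reader cradle's label at (283,77) and the terminal cradle's at (518,165), but their high ends are cut off. I'll move 90 mm forward and take it again.

>>> play_rows(
  motion=[
    {"claw": 85, "x": 45, "y": 0, "z": 0, "twist": 0},
    {"claw": 85, "x": 45, "y": 0, "z": 0, "twist": 0},
    {"claw": 85, "x": 0, "y": 0, "z": 0, "twist": 0},
    {"claw": 85, "x": 0, "y": 0, "z": 0, "twist": 0},
  ],
)

```text
clock: 5.25
position: [0.5519, -0.0182, 0.2687]
tool_rot: [-3.141, 0.003, 0.038]
wrist_force: [-0.6, 0.5, -0.2]
width: 0.998
gripper_force: 0.0
```

```bash
python3 - <<'E'
from h import *
s=r.get_state();print(s["clock"],s["position"],s["tool_rot"])
im=r.camera("wrist")[:,:,::-1];np.save("w4.npy",s,allow_pickle=True);cv2.imwrite("pics/raw4.png",im)
cv2.imwrite("pics/w4.png",cv2.resize(cv2.convertScaleAbs(im[0:280,100:460],alpha=2.5,beta=15),None,fx=2.1,fy=2.1,interpolation=cv2.INTER_CUBIC))
E
```

```text
5.25 [ 0.55185487 -0.01818315  0.26867267] [-3.14133171  0.00333599  0.03783405]
```

View pics/w4.png

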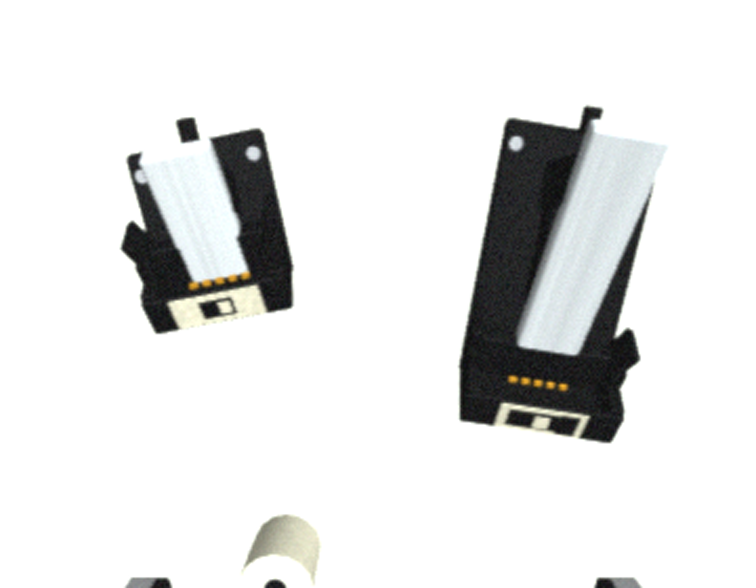

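The view shows both whole cradles, but it is overexposed: the deck's low corners are at (519,345) and (581,354), and the high corners are unclear. I'll enlarge it with a milder stretch.

```bash
python3 - <<'E'
from h import *
im=cv2.imread("pics/raw4.png")
f=lambda u:cv2.resize(cv2.convertScaleAbs(im[45:195,u:u+100],alpha=1.3),None,fx=4,fy=4,interpolation=cv2.INTER_CUBIC)
cv2.imwrite("pics/w5.png",np.hstack([f(150),f(325)]))
s=np.load("w4.npy",allow_pickle=True).item();c=cam("wrist",s)
C,S=.866,.5
for p,x0,L in(((.6333,.0785,.175),-.039,.068),((.6163,-.111,-.094),-.0693,.138)):
    print(proj(c,place(p,[[x0+a*C,y,.019+a*S] for a in(L,.02) for y in(.017,-.017)])).round(1))
E
```

```text
[[166.   72.6]
 [200.4  67.5]
 [182.5 115.6]
 [213.7 111.1]]
[[381.5  56.7]
 [420.1  62.3]
 [346.8 161.9]
 [376.7 165.9]]
```

View pics/w5.png

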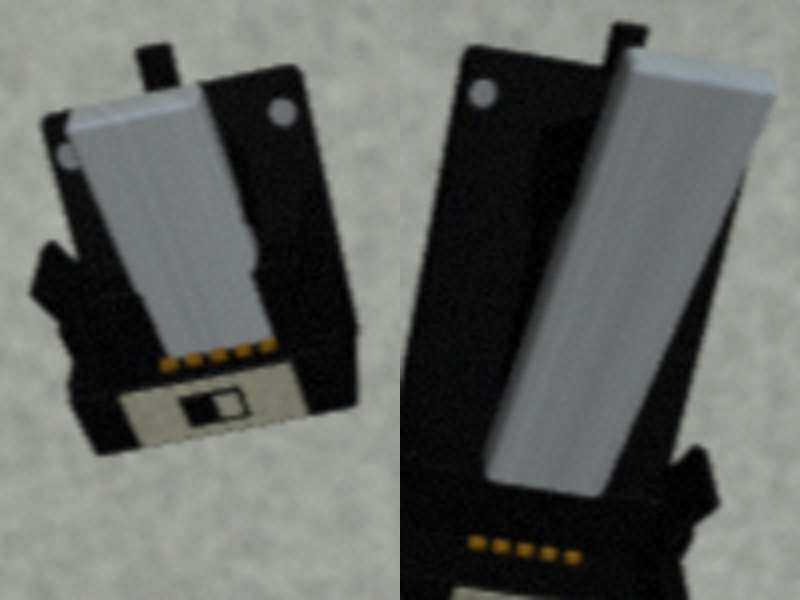

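The enlarged crop gives deck-end midpoints that match the top-camera cradle poses to within about 0.5 mm, so I'll keep those poses. Next is the reader.

>>> play_rows(
  motion=[
    {"claw": 85, "x": -16, "y": -41, "z": 10, "twist": -5},
    {"claw": 85, "x": -12, "y": -42, "z": 10, "twist": -5},
    {"claw": 85, "x": -8, "y": -43, "z": 10, "twist": -5},
    {"claw": 85, "x": -4, "y": -44, "z": 10, "twist": -5},
    {"claw": 85, "x": 0, "y": -44, "z": 10, "twist": -4},
  ],
)

```text
clock: 5.8
position: [0.4655, 0.1861, 0.2216]
tool_rot: [3.141, -0.003, 0.461]
wrist_force: [0.4, 0.8, 0.5]
width: 0.994
gripper_force: 0.0
```

```bash
cat >> h.py <<'E'
def go(x,y,yaw,z=None):
    s=r.get_state();p=s["position"];a=s["tool_rot"][2];d=np.array([x,y])-p[:2]
    print(s["clock"],"shift",(1e3*np.array([np.cos(a)*d[0]+np.sin(a)*d[1],np.sin(a)*d[0]-np.cos(a)*d[1],0 if z is None else p[2]-z])).round(1),"twist",np.degrees(a-yaw).round(2),"force",s["wrist_force"].round(1),"w",s["width"]*85.4)
E
python3 -c "
from h import *
go(.4116,.3075,.4655,.003)"
```

```text
5.8 shift [   5.7 -132.7  218.6] twist -0.28 force [0.4 0.8 0.5] w 84.89676051281171
```

>>> play_rows(
  motion=[
    {"claw": 85, "x": 2, "y": -42, "z": 20, "twist": 0},
    {"claw": 85, "x": 2, "y": -42, "z": 20, "twist": 0},
    {"claw": 85, "x": 1, "y": -42, "z": 25, "twist": 0},
    {"claw": 85, "x": 0, "y": 0, "z": 45, "twist": 0},
    {"claw": 85, "x": 0, "y": 0, "z": 40, "twist": 0},
  ],
)

```text
clock: 6.3
position: [0.415, 0.3017, 0.0709]
tool_rot: [-3.141, -0.004, 0.461]
wrist_force: [0.8, 0.3, 0.2]
width: 0.997
gripper_force: 0.0
```

```bash
python3 - <<'E'
from h import *
go(.4116,.3075,.4655,.003)
s=r.get_state();cv2.imwrite("pics/w6.png",r.camera("wrist")[:,:,::-1])
M=np.array([[45,27,18],[45,-27,18],[-45,27,18],[-45,-27,18]])/1e3
im=cv2.imread("pics/w6.png");c=cam("wrist",s)
p,m=proj(c,place((.4027,.3030,.4655),M)),0
print(p.round())
g=cv2.resize(im,None,fx=1,fy=1);
for q in p: cv2.circle(g,tuple(int(v) for v in q),3,(0,0,255),1)
cv2.imwrite("pics/w6.png",cv2.convertScaleAbs(g,alpha=1.5))
E
```

```text
6.3 shift [-0.5 -6.7 67.9] twist -0.29 force [0.8 0.3 0.2] w 85.10225401021454
[[225. 180.]
 [318. 179.]
 [233. 313.]
 [314. 313.]]
```

View pics/w6.png

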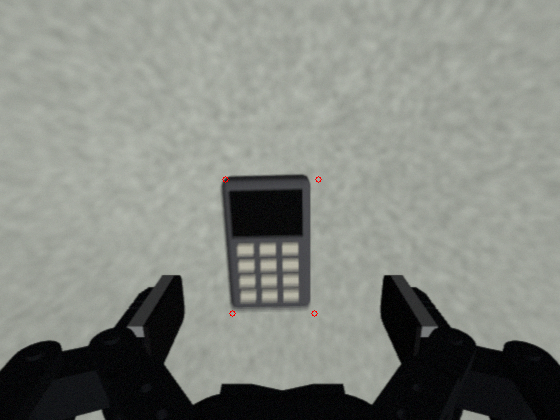

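The wrist view shows the reader at (268,242), about 9 mm left of the finger centre line at column 282 and square with the fingers. I'll correct for that, descend and grip it.

>>> play_rows(
  motion=[
    {"claw": 85, "x": 2, "y": -8, "z": 20, "twist": 0},
    {"claw": 85, "x": 0, "y": 0, "z": 30, "twist": 0},
    {"claw": 85, "x": 0, "y": 0, "z": 18, "twist": 0},
    {"claw": 48, "x": 0, "y": 0, "z": 0, "twist": 0},
    {"claw": 48, "x": 0, "y": 0, "z": 0, "twist": 0},
  ],
  force=20,
)

```text
clock: 6.85
position: [0.4143, 0.3087, 0.0042]
tool_rot: [-3.141, -0.002, 0.458]
wrist_force: [1.3, 0.1, 0.3]
width: 0.687
gripper_force: 0.2
```

>>> play_rows(
  motion=[
    {"claw": 48, "x": 0, "y": 0, "z": 0, "twist": 0},
    {"claw": 48, "x": 0, "y": 0, "z": 0, "twist": 0},
    {"claw": 48, "x": 0, "y": 0, "z": 0, "twist": 0},
    {"claw": 48, "x": 0, "y": 0, "z": 0, "twist": 0},
  ],
)

```text
clock: 7.25
position: [0.4152, 0.3094, 0.0048]
tool_rot: [3.142, -0.003, 0.458]
wrist_force: [-1.2, -1.8, 8.2]
width: 0.625
gripper_force: 22.8
```

>>> play_rows(
  motion=[
    {"claw": 48, "x": 0, "y": 0, "z": -10, "twist": 0},
    {"claw": 48, "x": 0, "y": 0, "z": -40, "twist": 0},
    {"claw": 48, "x": 0, "y": 0, "z": -50, "twist": 0},
    {"claw": 48, "x": 0, "y": 0, "z": -45, "twist": 0},
    {"claw": 48, "x": 1, "y": 47, "z": 0, "twist": 3.2},
  ],
)

```text
clock: 7.75
position: [0.4382, 0.2726, 0.157]
tool_rot: [-3.139, -0.015, 0.408]
wrist_force: [3.1, -0.2, -1.1]
width: 0.625
gripper_force: 22.4
```

>>> play_rows(
  motion=[
    {"claw": 48, "x": 4, "y": 47, "z": 0, "twist": 3.2},
    {"claw": 48, "x": 7, "y": 47, "z": 0, "twist": 3.2},
    {"claw": 48, "x": 10, "y": 46, "z": 0, "twist": 3.2},
    {"claw": 48, "x": 13, "y": 46, "z": 0, "twist": 3.2},
    {"claw": 48, "x": 15, "y": 45, "z": 0, "twist": 3.2},
  ],
)

```text
clock: 8.25
position: [0.5496, 0.0573, 0.1487]
tool_rot: [3.142, -0.002, 0.121]
wrist_force: [0.9, 0.4, -1.6]
width: 0.627
gripper_force: 22.4
```

>>> play_rows(
  motion=[
    {"claw": 48, "x": 18, "y": 44, "z": 0, "twist": 3.2},
    {"claw": 48, "x": 21, "y": 43, "z": 0, "twist": 3.2},
    {"claw": 48, "x": 23, "y": 42, "z": 0, "twist": 3.2},
    {"claw": 48, "x": 25, "y": 40, "z": 0, "twist": 3.0},
    {"claw": 48, "x": 0, "y": 0, "z": 0, "twist": 0},
  ],
)

```text
clock: 8.75
position: [0.6441, -0.1124, 0.1477]
tool_rot: [3.14, -0.001, -0.103]
wrist_force: [-0.3, 0.5, -1.8]
width: 0.622
gripper_force: 22.4
```

```bash
python3 - <<'E'
from h import *
go(.638,-.113,-.094,.095)
p=r.get_state();print(p["position"])
cv2.imwrite("pics/w7.png",r.camera("wrist")[:,:,::-1]);cv2.imwrite("pics/s7.png",r.camera("side")[:,:,::-1])
E
```

```text
8.75 shift [-6.   1.2 52.7] twist -0.53 force [-0.3  0.5 -1.8] w 53.085004166653896
[ 0.64407699 -0.11244711  0.14770807]
```

>>> play_rows(
  motion=[
    {"claw": 48, "x": -6, "y": 1, "z": 20, "twist": -0.5},
    {"claw": 48, "x": 0, "y": 0, "z": 20, "twist": 0},
    {"claw": 48, "x": 0, "y": 0, "z": 8, "twist": 0},
    {"claw": 48, "x": 0, "y": 0, "z": 3, "twist": 0},
    {"claw": 48, "x": 0, "y": 0, "z": 3, "twist": 0},
  ],
)

```text
clock: 9.35
position: [0.6369, -0.1064, 0.0943]
tool_rot: [3.142, -0.001, -0.087]
wrist_force: [0.5, 0.5, -1.4]
width: 0.629
gripper_force: 22.4
```

>>> play_rows(
  motion=[
    {"claw": 48, "x": 0, "y": 0, "z": 2, "twist": 0},
    {"claw": 48, "x": 0, "y": 0, "z": 2, "twist": 0},
    {"claw": 48, "x": 0, "y": 0, "z": 2, "twist": 0},
  ],
)

```text
clock: 9.65
position: [0.6371, -0.107, 0.0894]
tool_rot: [3.141, -0.001, -0.088]
wrist_force: [-6.1, 1.3, 9.0]
width: 0.625
gripper_force: 24.1
```

>>> play_rows(
  motion=[
    {"claw": 48, "x": 0, "y": 0, "z": 2, "twist": 0},
    {"claw": 48, "x": 0, "y": 0, "z": 2, "twist": 0},
    {"claw": 48, "x": 0, "y": 0, "z": 1, "twist": 0},
  ],
)

```text
clock: 9.95
position: [0.6368, -0.1069, 0.0842]
tool_rot: [-3.142, -0.001, -0.088]
wrist_force: [-7.0, 2.2, 8.7]
width: 0.628
gripper_force: 25.6
```

>>> play_rows(
  motion=[
    {"claw": 48, "x": 0, "y": 0, "z": 2, "twist": 0},
    {"claw": 48, "x": 0, "y": 0, "z": 1, "twist": 0},
    {"claw": 48, "x": 0, "y": 0, "z": 1, "twist": 0},
  ],
)

```text
clock: 10.25
position: [0.6368, -0.107, 0.0803]
tool_rot: [3.142, -0.001, -0.088]
wrist_force: [-7.5, 1.7, 8.7]
width: 0.623
gripper_force: 26.7
```

```bash
python3 - <<'E'
from h import *
go(.638,-.113,-.094,.078)
s=r.get_state();print(s["ft_torque"],s["position"])
E
```

```text
10.25 shift [1.7 5.9 2.3] twist 0.36 force [-7.5  1.7  8.7] w 53.21618685582809
[0.25132422 0.9867591  0.0084191 ] [ 0.63683544 -0.10696309  0.08028293]
```

>>> play_rows(
  motion=[
    {"claw": 48, "x": 0, "y": 0, "z": 1, "twist": 0},
    {"claw": 48, "x": 0, "y": 0, "z": 1, "twist": 0},
    {"claw": 48, "x": 0, "y": 0, "z": 1, "twist": 0},
  ],
)

```text
clock: 10.55
position: [0.637, -0.107, 0.0774]
tool_rot: [3.142, -0.001, -0.088]
wrist_force: [-7.5, 3.4, 8.7]
width: 0.626
gripper_force: 27.8
```

>>> play_rows(
  motion=[
    {"claw": 48, "x": 0, "y": 0, "z": 1, "twist": 0},
    {"claw": 48, "x": 0, "y": 0, "z": 1, "twist": 0},
    {"claw": 48, "x": 0, "y": 0, "z": 0, "twist": 0},
  ],
)

```text
clock: 10.85
position: [0.637, -0.107, 0.0754]
tool_rot: [3.141, -0.001, -0.088]
wrist_force: [-6.6, 2.4, 8.0]
width: 0.626
gripper_force: 28.6
```

>>> play_rows(
  motion=[
    {"claw": 48, "x": 0, "y": 0, "z": 1, "twist": 0},
    {"claw": 48, "x": 0, "y": 0, "z": 1, "twist": 0},
    {"claw": 48, "x": 0, "y": 0, "z": 0, "twist": 0},
  ],
)

```text
clock: 11.15
position: [0.6371, -0.107, 0.0746]
tool_rot: [3.141, -0.001, -0.088]
wrist_force: [-10.7, 3.7, 15.6]
width: 0.622
gripper_force: 29.9
```

>>> play_rows(
  motion=[
    {"claw": 48, "x": 0, "y": 0, "z": 1, "twist": 0},
    {"claw": 48, "x": 0, "y": 0, "z": 1, "twist": 0},
    {"claw": 48, "x": 0, "y": 0, "z": 0, "twist": 0},
  ],
)

```text
clock: 11.45
position: [0.6372, -0.107, 0.0744]
tool_rot: [3.141, -0.002, -0.087]
wrist_force: [-18.1, 4.4, 28.9]
width: 0.622
gripper_force: 31.4
```

>>> play_rows(
  motion=[
    {"claw": 48, "x": 0, "y": 0, "z": -4, "twist": 0},
    {"claw": 48, "x": 0, "y": 0, "z": -30, "twist": 0},
    {"claw": 48, "x": 0, "y": 0, "z": -30, "twist": 0},
    {"claw": 48, "x": -1, "y": -40, "z": 0, "twist": -3},
    {"claw": 48, "x": 1, "y": -40, "z": 0, "twist": -3},
  ],
)

```text
clock: 11.95
position: [0.6432, -0.0276, 0.136]
tool_rot: [3.141, -0.005, 0.016]
wrist_force: [-0.4, 0.0, -2.5]
width: 0.626
gripper_force: 28.0
```

>>> play_rows(
  motion=[
    {"claw": 48, "x": 3, "y": -40, "z": 0, "twist": -3},
    {"claw": 48, "x": 5, "y": -39, "z": 0, "twist": -3},
    {"claw": 48, "x": 5, "y": -28, "z": 0, "twist": -3},
    {"claw": 48, "x": 0, "y": 0, "z": 0, "twist": 0},
    {"claw": 48, "x": 0, "y": 0, "z": 0, "twist": 0},
  ],
)

```text
clock: 12.45
position: [0.6479, 0.0811, 0.1336]
tool_rot: [3.141, -0.001, 0.175]
wrist_force: [-1.1, -0.7, -2.1]
width: 0.623
gripper_force: 28.0
```

```bash
python3 - <<'E'
from h import *
go(.6505,.0815,.175,.060)
r.camera("wrist");go(.6505,.0815,.175,.060)
E
```

```text
12.45 shift [ 2.7  0.  73.6] twist -0.0 force [-1.1 -0.7 -2.1] w 53.18985183447675
12.5 shift [ 2.8 -0.9 73.6] twist -0.08 force [-0.5 -0.4 -0.6] w 53.487335855015345
```

>>> play_rows(
  motion=[
    {"claw": 48, "x": 3, "y": 0, "z": 30, "twist": 0},
    {"claw": 48, "x": 0, "y": 0, "z": 28, "twist": 0},
    {"claw": 48, "x": 0, "y": 0, "z": 10, "twist": 0},
    {"claw": 48, "x": 0, "y": 0, "z": 3, "twist": 0},
    {"claw": 48, "x": 0, "y": 0, "z": 2, "twist": 0},
  ],
)

```text
clock: 13.0
position: [0.6512, 0.0803, 0.0611]
tool_rot: [3.141, -0.001, 0.173]
wrist_force: [0.3, -0.3, -1.4]
width: 0.63
gripper_force: 28.0
```

```bash
python3 - <<'E'
from h import *
go(.6505,.0815,.175,.0567)
E
```

```text
13.0 shift [-0.5 -1.3  4.4] twist -0.12 force [ 0.3 -0.3 -1.4] w 53.77645920794018
```

>>> play_rows(
  motion=[
    {"claw": 48, "x": 0, "y": -1, "z": 1, "twist": 0},
    {"claw": 48, "x": 0, "y": 0, "z": 1, "twist": 0},
    {"claw": 48, "x": 0, "y": 0, "z": 1, "twist": 0},
    {"claw": 48, "x": 0, "y": 0, "z": 0, "twist": 0},
  ],
)

```text
clock: 13.4
position: [0.6507, 0.0821, 0.0577]
tool_rot: [3.141, -0.001, 0.174]
wrist_force: [0.0, -0.3, -1.1]
width: 0.629
gripper_force: 28.0
```

>>> play_rows(
  motion=[
    {"claw": 48, "x": -2, "y": 0, "z": 1, "twist": 0},
    {"claw": 48, "x": -1.7, "y": 0, "z": 1, "twist": 0},
    {"claw": 48, "x": -1.7, "y": 0, "z": 1, "twist": 0},
    {"claw": 48, "x": 0, "y": 0, "z": 0, "twist": 0},
  ],
)

```text
clock: 13.8
position: [0.645, 0.0808, 0.0542]
tool_rot: [3.141, -0.0, 0.174]
wrist_force: [1.4, -2.1, -2.0]
width: 0.625
gripper_force: 28.0
```

```bash
python3 - <<'E'
from h import *
go(.6505,.0815,.175,.0567);print(r.get_state()["position"],r.get_state()["ft_torque"])
E
```

```text
13.8 shift [ 5.5  0.2 -2.5] twist -0.06 force [ 1.4 -2.1 -2. ] w 53.413283183574464
[0.64501617 0.08077596 0.0542205 ] [-0.32651807 -0.25900803  0.06148373]
```

>>> play_rows(
  motion=[
    {"claw": 48, "x": -1.7, "y": 0, "z": 1, "twist": 0},
    {"claw": 48, "x": -1.7, "y": 0, "z": 1, "twist": 0},
    {"claw": 48, "x": 0, "y": 0, "z": 0, "twist": 0},
  ],
)

```text
clock: 14.1
position: [0.6418, 0.0801, 0.0523]
tool_rot: [3.141, -0.0, 0.174]
wrist_force: [3.1, -3.2, -1.7]
width: 0.631
gripper_force: 28.1
```

>>> play_rows(
  motion=[
    {"claw": 48, "x": -1.7, "y": 0, "z": 1.3, "twist": 0},
    {"claw": 48, "x": -1, "y": 0, "z": 1, "twist": 0},
    {"claw": 48, "x": 0, "y": 0, "z": 0, "twist": 0},
  ],
)

```text
clock: 14.4
position: [0.6394, 0.0797, 0.0503]
tool_rot: [3.141, -0.001, 0.174]
wrist_force: [2.7, -4.3, -0.3]
width: 0.625
gripper_force: 28.3
```

>>> play_rows(
  motion=[
    {"claw": 48, "x": 0, "y": 1, "z": 1, "twist": 0},
    {"claw": 48, "x": -1, "y": 0, "z": 0.6, "twist": 0},
    {"claw": 48, "x": 0, "y": 0, "z": 0, "twist": 0},
  ],
)

```text
clock: 14.7
position: [0.6397, 0.0795, 0.0498]
tool_rot: [-3.141, -0.003, 0.174]
wrist_force: [4.4, 0.8, 5.1]
width: 0.624
gripper_force: 28.7
```

>>> play_rows(
  motion=[
    {"claw": 48, "x": -1, "y": 0, "z": 0.6, "twist": 0},
    {"claw": 48, "x": -1, "y": 0, "z": 0.6, "twist": 0},
    {"claw": 48, "x": 0, "y": 0, "z": 0, "twist": 0},
  ],
)

```text
clock: 15.0
position: [0.6395, 0.0795, 0.05]
tool_rot: [-3.141, -0.007, 0.174]
wrist_force: [8.3, 1.8, 7.4]
width: 0.623
gripper_force: 28.9
```

>>> play_rows(
  motion=[
    {"claw": 48, "x": 0, "y": 0, "z": 1.5, "twist": 0},
    {"claw": 48, "x": 0, "y": 0, "z": 0, "twist": 0},
    {"claw": 48, "x": 0, "y": 0, "z": 0, "twist": 0},
  ],
)

```text
clock: 15.3
position: [0.6397, 0.0797, 0.0492]
tool_rot: [-3.141, -0.008, 0.174]
wrist_force: [6.3, 2.8, 11.0]
width: 0.626
gripper_force: 29.4
```

>>> play_rows(
  motion=[
    {"claw": 57, "x": 0, "y": 0, "z": 0, "twist": 0},
    {"claw": 62, "x": 0, "y": 0, "z": 0, "twist": 0},
    {"claw": 72, "x": 0, "y": 0, "z": 0, "twist": 0},
    {"claw": 80, "x": 0, "y": 0, "z": 0, "twist": 0},
    {"claw": 80, "x": 0, "y": 0, "z": 0, "twist": 0},
  ],
)

```text
clock: 15.8
position: [0.6358, 0.0785, 0.0451]
tool_rot: [-3.141, 0.001, 0.174]
wrist_force: [0.1, 0.5, 1.4]
width: 0.938
gripper_force: 0.0
```

>>> play_rows(
  motion=[
    {"claw": 80, "x": 0, "y": 0, "z": -10, "twist": 0},
    {"claw": 80, "x": 0, "y": 0, "z": -30, "twist": 0},
    {"claw": 80, "x": 0, "y": 0, "z": -50, "twist": 0},
    {"claw": 80, "x": -20, "y": 0, "z": -40, "twist": 0},
    {"claw": 80, "x": -30, "y": 0, "z": -30, "twist": 0},
  ],
)

```text
clock: 16.3
position: [0.5884, 0.0699, 0.2101]
tool_rot: [3.141, -0.005, 0.174]
wrist_force: [0.5, -0.9, 1.3]
width: 0.939
gripper_force: 0.0
```

>>> play_rows(
  motion=[
    {"claw": 85, "x": -40, "y": 0, "z": 0, "twist": 0},
    {"claw": 85, "x": 0, "y": 0, "z": 0, "twist": 0},
    {"claw": 85, "x": 0, "y": 0, "z": 0, "twist": 0},
    {"claw": 85, "x": 0, "y": 0, "z": 0, "twist": 0},
  ],
)

```text
clock: 16.7
position: [0.5486, 0.063, 0.2063]
tool_rot: [3.141, -0.001, 0.174]
wrist_force: [0.8, -0.6, 0.3]
width: 0.991
gripper_force: 0.0
```

```bash
python3 - <<'E'
from h import *
go(.4289,-.3272,.0425,.1)
s=r.get_state();im=r.camera("wrist")[:,:,::-1].copy();tp=r.camera("top")[:,:,::-1].copy()
C,S=np.cos(np.pi/6),.5
P=[[-.039+a*C-b*S,y,.019+a*S+b*C] for a in(.09,.02) for b in(.018,) for y in(.027,-.027)]
for n,g,c in(("w",im,cam("wrist",s)),("t",tp,cam("top"))):
    q=proj(c,place((.6333,.0785,.175),P))[[0,1,3,2]]
    cv2.imwrite(f"pics/raw8{n}.png",g)
    m=q.mean(0).astype(int);x0,y0=np.maximum(m-[50,50],0);k=4
    cr=cv2.resize(cv2.convertScaleAbs(g[y0:y0+100,x0:x0+100],alpha=1.7),None,fx=k,fy=k,interpolation=cv2.INTER_CUBIC)
    cv2.polylines(cr,[np.int32((q-[x0,y0]+.5)*k)],True,(0,0,255),1);globals()[n]=cr;print(n,q.round())
cv2.imwrite("pics/w8.png",np.hstack([w,t]))
E
```

```text
16.7 shift [-185.4  363.6  106.3] twist 7.53 force [ 0.8 -0.6  0.3] w 84.65000213311806
w [[244.  44.]
 [320.  44.]
 [314. 128.]
 [251. 128.]]
t [[231. 148.]
 [254. 143.]
 [259. 171.]
 [237. 175.]]
```

```bash
cat >> h.py <<'E'
def prof(img,c,pose,x0,th,sl,y=0):
    a=np.array(sl);P=np.c_[x0+a*.866-th*.5,0*a+y,.019+a*.5+th*.866]
    q=proj(c,place(pose,P)).astype(np.float32);g=cv2.cvtColor(img,cv2.COLOR_BGR2GRAY)
    return cv2.remap(g,q[:,0].reshape(1,-1),q[:,1].reshape(1,-1),cv2.INTER_LINEAR).ravel()
E
python3 - <<'E'
from h import *
s=r.get_state();w=cv2.imread("pics/raw8w.png");c=cam("wrist",s)
sl=np.arange(.020,.106,.002)
for y in(-.015,0,.015): print(list(zip((sl*1e3).astype(int),prof(w,c,(.6333,.0785,.175),-.039,.018,sl,y).tolist())) if y==0 else prof(w,c,(.6333,.0785,.175),-.039,.018,sl,y).tolist())
ys=np.arange(-.04,.041,.002)
for a in(.05,.08):print(a,[int(prof(w,c,(.6333,.0785,.175),-.039,.018,[a],y)[0]) for y in ys])
E
```

```text
[102, 102, 102, 73, 50, 99, 102, 102, 108, 45, 74, 102, 101, 103, 68, 42, 26, 5, 6, 5, 6, 6, 3, 4, 4, 7, 5, 6, 5, 6, 3, 13, 42, 51, 60, 50, 48, 103, 124, 123, 121, 124, 126]
[(np.int64(20), 102), (np.int64(22), 101), (np.int64(23), 105), (np.int64(25), 51), (np.int64(27), 60), (np.int64(29), 103), (np.int64(31), 103), (np.int64(33), 103), (np.int64(35), 90), (np.int64(37), 44), (np.int64(39), 98), (np.int64(41), 102), (np.int64(43), 102), (np.int64(45), 103), (np.int64(47), 52), (np.int64(49), 41), (np.int64(51), 18), (np.int64(53), 4), (np.int64(55), 4), (np.int64(57), 5), (np.int64(59), 6), (np.int64(61), 4), (np.int64(63), 4), (np.int64(65), 5), (np.int64(67), 6), (np.int64(69), 4), (np.int64(71), 3), (np.int64(73), 6), (np.int64(75), 3), (np.int64(77), 6), (np.int64(79), 5), (np.int64(81), 25), (np.int64(83), 44), (np.int64(85), 54), (np.int64(87), 59), (np.int64(89), 49), (np.int64(91), 47), (np.int64(93), 118), (np.int64(95), 117), (np.int64(97), 120), (np.int64(99), 123), (np.int64(101), 125), (np.int64(103), 124)]
[104, 104, 102, 46, 71, 103, 103, 104, 73, 46, 99, 102, 101, 106, 44, 40, 11, 7, 5, 6, 6, 5, 3, 4, 4, 7, 4, 7, 6, 5, 5, 35, 44, 56, 57, 49, 47, 122, 123, 128, 126, 126, 128]
0.05 [123, 119, 124, 115, 66, 29, 9, 29, 44, 42, 43, 41, 43, 43, 42, 43, 42, 40, 41, 40, 41, 42, 41, 40, 42, 41, 41, 40, 40, 40, 41, 39, 37, 29, 12, 10, 87, 133, 131, 130, 128]
0.08 [116, 121, 123, 120, 121, 120, 121, 92, 45, 37, 8, 8, 7, 7, 6, 4, 4, 4, 7, 4, 5, 3, 9, 4, 3, 5, 3, 3, 6, 3, 7, 7, 39, 32, 111, 124, 127, 129, 127, 125, 124]
```

>>> play_rows(
  motion=[
    {"claw": 85, "x": -21, "y": 41, "z": 0, "twist": 0},
    {"claw": 85, "x": -21, "y": 41, "z": 0, "twist": 0},
    {"claw": 85, "x": -21, "y": 41, "z": 0, "twist": 0},
    {"claw": 85, "x": -21, "y": 41, "z": 0, "twist": 0},
    {"claw": 85, "x": -21, "y": 41, "z": 0, "twist": 0},
  ],
)

```text
clock: 17.3
position: [0.4798, -0.1589, 0.2057]
tool_rot: [3.142, -0.0, 0.174]
wrist_force: [0.7, 0.5, -0.7]
width: 0.993
gripper_force: 0.0
```

>>> play_rows(
  motion=[
    {"claw": 85, "x": -20, "y": 40, "z": 0, "twist": 0},
    {"claw": 85, "x": -20, "y": 40, "z": 0, "twist": 0},
    {"claw": 85, "x": -20, "y": 40, "z": 0, "twist": 0},
    {"claw": 85, "x": -20, "y": 39, "z": 0, "twist": 7.5},
    {"claw": 85, "x": 0, "y": 0, "z": 0, "twist": 0},
  ],
)

```text
clock: 17.8
position: [0.427, -0.3327, 0.2054]
tool_rot: [3.14, 0.001, 0.034]
wrist_force: [0.7, -0.2, -1.3]
width: 0.997
gripper_force: 0.0
```

```bash
python3 - <<'E'
from h import *
go(.4289,-.3272,.0425,.004)
E
```

```text
17.8 shift [  2.1  -5.4 201.4] twist -0.49 force [ 0.7 -0.2 -1.3] w 85.15600417900808
```

>>> play_rows(
  motion=[
    {"claw": 85, "x": 2, "y": -5, "z": 45, "twist": -0.5},
    {"claw": 85, "x": 0, "y": 0, "z": 48, "twist": 0},
    {"claw": 85, "x": 0, "y": 0, "z": 48, "twist": 0},
    {"claw": 85, "x": 0, "y": 0, "z": 40, "twist": 0},
    {"claw": 85, "x": 0, "y": 0, "z": 12, "twist": 0},
  ],
)

```text
clock: 18.3
position: [0.4277, -0.3194, 0.0073]
tool_rot: [-3.135, 0.006, 0.053]
wrist_force: [-0.7, 0.9, 0.7]
width: 0.995
gripper_force: 0.0
```

>>> play_rows(
  motion=[
    {"claw": 85, "x": 0, "y": 0, "z": 8, "twist": 0},
    {"claw": 58, "x": 0, "y": 0, "z": 0, "twist": 0},
    {"claw": 58, "x": 0, "y": 0, "z": 0, "twist": 0},
    {"claw": 58, "x": 0, "y": 0, "z": 0, "twist": 0},
    {"claw": 58, "x": 0, "y": 0, "z": 0, "twist": 0},
  ],
  force=20,
)

```text
clock: 18.8
position: [0.4318, -0.3238, 0.007]
tool_rot: [3.139, -0.003, 0.052]
wrist_force: [0.7, -0.1, 6.6]
width: 0.742
gripper_force: 25.2
```

>>> play_rows(
  motion=[
    {"claw": 58, "x": 0, "y": 0, "z": 0, "twist": 0},
    {"claw": 58, "x": 0, "y": 0, "z": 0, "twist": 0},
  ],
)

```text
clock: 19.0
position: [0.4318, -0.3238, 0.007]
tool_rot: [3.139, -0.003, 0.052]
wrist_force: [1.1, 0.7, 7.2]
width: 0.747
gripper_force: 25.3
```

>>> play_rows(
  motion=[
    {"claw": 58, "x": 0, "y": 0, "z": -10, "twist": 0},
    {"claw": 58, "x": 0, "y": 0, "z": -40, "twist": 0},
    {"claw": 58, "x": 0, "y": 0, "z": -50, "twist": 0},
    {"claw": 58, "x": 0, "y": 0, "z": -50, "twist": 0},
    {"claw": 58, "x": 30, "y": -29, "z": 0, "twist": 0},
  ],
)

```text
clock: 19.5
position: [0.4606, -0.2976, 0.1645]
tool_rot: [3.131, -0.009, 0.047]
wrist_force: [2.0, -1.3, -3.3]
width: 0.743
gripper_force: 25.0
```

>>> play_rows(
  motion=[
    {"claw": 58, "x": 31, "y": -29, "z": 0, "twist": 0},
    {"claw": 58, "x": 31, "y": -29, "z": 0, "twist": 0},
    {"claw": 58, "x": 31, "y": -29, "z": 0, "twist": 0},
    {"claw": 58, "x": 31, "y": -29, "z": 0, "twist": 0},
    {"claw": 58, "x": 31, "y": -28, "z": 0, "twist": 0},
  ],
)

```text
clock: 20.0
position: [0.6064, -0.1384, 0.155]
tool_rot: [-3.141, 0.001, 0.052]
wrist_force: [0.5, -0.6, -2.8]
width: 0.742
gripper_force: 25.0
```

>>> play_rows(
  motion=[
    {"claw": 58, "x": 30, "y": -28, "z": 0, "twist": 4.2},
    {"claw": 58, "x": 0, "y": 0, "z": 0, "twist": 4.2},
    {"claw": 58, "x": 0, "y": 0, "z": 0, "twist": 0},
    {"claw": 58, "x": 0, "y": 0, "z": 0, "twist": 0},
  ],
)

```text
clock: 20.4
position: [0.6339, -0.1107, 0.1546]
tool_rot: [3.142, 0.001, -0.093]
wrist_force: [0.4, 0.2, -3.8]
width: 0.735
gripper_force: 25.0
```

```bash
python3 - <<'E'
from h import *
go(.637,-.113,-.094,.097)
E
```

```text
20.4 shift [ 3.3  2.  57.6] twist 0.07 force [ 0.4  0.2 -3.8] w 62.788857828991134
```

>>> play_rows(
  motion=[
    {"claw": 58, "x": 3, "y": 2, "z": 25, "twist": 0},
    {"claw": 58, "x": 0, "y": 0, "z": 25, "twist": 0},
    {"claw": 58, "x": 0, "y": 0, "z": 6, "twist": 0},
    {"claw": 58, "x": 0, "y": 0, "z": 2, "twist": 0},
    {"claw": 58, "x": 0, "y": 0, "z": 2, "twist": 0},
  ],
)

```text
clock: 20.9
position: [0.6378, -0.1136, 0.096]
tool_rot: [3.141, -0.002, -0.095]
wrist_force: [0.5, 0.5, -3.2]
width: 0.74
gripper_force: 25.0
```

>>> play_rows(
  motion=[
    {"claw": 58, "x": 0, "y": 0, "z": 2, "twist": 0},
    {"claw": 58, "x": 0, "y": 0, "z": 2, "twist": 0},
    {"claw": 58, "x": 0, "y": 0, "z": 2, "twist": 0},
  ],
)

```text
clock: 21.2
position: [0.6383, -0.1135, 0.0926]
tool_rot: [3.141, -0.003, -0.095]
wrist_force: [-11.4, 1.2, 17.5]
width: 0.741
gripper_force: 27.9
```

```bash
python3 - <<'E'
from h import *
go(.637,-.113,-.094,.08)
E
```

```text
21.2 shift [-1.3 -0.4 12.6] twist -0.04 force [-11.4   1.2  17.5] w 63.28493427133949
```

>>> play_rows(
  motion=[
    {"claw": 58, "x": 0, "y": 0, "z": 2, "twist": 0},
    {"claw": 58, "x": 0, "y": 0, "z": 2, "twist": 0},
    {"claw": 58, "x": 0, "y": 0, "z": 2, "twist": 0},
  ],
)

```text
clock: 21.5
position: [0.6385, -0.1135, 0.087]
tool_rot: [3.141, -0.003, -0.095]
wrist_force: [-11.9, 1.7, 16.4]
width: 0.741
gripper_force: 30.6
```

>>> play_rows(
  motion=[
    {"claw": 58, "x": 0, "y": 0, "z": 2, "twist": 0},
    {"claw": 58, "x": 0, "y": 0, "z": 1, "twist": 0},
    {"claw": 58, "x": 0, "y": 0, "z": 1, "twist": 0},
  ],
)

```text
clock: 21.8
position: [0.6384, -0.1135, 0.0829]
tool_rot: [3.141, -0.003, -0.095]
wrist_force: [-13.9, 1.4, 17.3]
width: 0.743
gripper_force: 32.6
```

>>> play_rows(
  motion=[
    {"claw": 58, "x": 0, "y": 0, "z": 1, "twist": 0},
    {"claw": 58, "x": 0, "y": 0, "z": 1, "twist": 0},
    {"claw": 58, "x": 0, "y": 0, "z": 1, "twist": 0},
  ],
)

```text
clock: 22.1
position: [0.6385, -0.1135, 0.08]
tool_rot: [3.141, -0.003, -0.095]
wrist_force: [-12.3, 1.4, 17.5]
width: 0.739
gripper_force: 34.3
```

>>> play_rows(
  motion=[
    {"claw": 58, "x": 0, "y": 0, "z": 1, "twist": 0},
    {"claw": 58, "x": 0, "y": 0, "z": 1, "twist": 0},
    {"claw": 58, "x": 0, "y": 0, "z": 0, "twist": 0},
  ],
)

```text
clock: 22.4
position: [0.6385, -0.1135, 0.0779]
tool_rot: [3.141, -0.003, -0.095]
wrist_force: [-12.6, 0.9, 16.3]
width: 0.74
gripper_force: 35.7
```

>>> play_rows(
  motion=[
    {"claw": 58, "x": 0, "y": 0, "z": 1, "twist": 0},
    {"claw": 58, "x": 0, "y": 0, "z": 0, "twist": 0},
  ],
)

```text
clock: 22.6
position: [0.6385, -0.1135, 0.0771]
tool_rot: [3.141, -0.003, -0.095]
wrist_force: [-12.0, 1.6, 17.6]
width: 0.742
gripper_force: 36.4
```

>>> play_rows(
  motion=[
    {"claw": 58, "x": 0, "y": 0, "z": 1, "twist": 0},
    {"claw": 58, "x": 0, "y": 0, "z": 0, "twist": 0},
  ],
)

```text
clock: 22.8
position: [0.6386, -0.1135, 0.0762]
tool_rot: [3.141, -0.003, -0.095]
wrist_force: [-12.4, 1.3, 16.7]
width: 0.744
gripper_force: 37.1
```

>>> play_rows(
  motion=[
    {"claw": 58, "x": 0, "y": 0, "z": 1, "twist": 0},
    {"claw": 58, "x": 0, "y": 0, "z": 0, "twist": 0},
  ],
)

```text
clock: 23.0
position: [0.6386, -0.1134, 0.0754]
tool_rot: [3.141, -0.003, -0.095]
wrist_force: [-13.7, 1.9, 19.0]
width: 0.746
gripper_force: 37.9
```

>>> play_rows(
  motion=[
    {"claw": 58, "x": 0, "y": 0, "z": 1, "twist": 0},
    {"claw": 58, "x": 0, "y": 0, "z": 0, "twist": 0},
  ],
)

```text
clock: 23.2
position: [0.6386, -0.1134, 0.0751]
tool_rot: [3.141, -0.003, -0.095]
wrist_force: [-17.1, 2.8, 24.4]
width: 0.743
gripper_force: 38.5
```

>>> play_rows(
  motion=[
    {"claw": 58, "x": 0, "y": 0, "z": 1, "twist": 0},
    {"claw": 58, "x": 0, "y": 0, "z": 0, "twist": 0},
  ],
)

```text
clock: 23.4
position: [0.6387, -0.1134, 0.075]
tool_rot: [3.141, -0.003, -0.095]
wrist_force: [-20.2, 3.0, 29.5]
width: 0.744
gripper_force: 39.3
```

>>> play_rows(
  motion=[
    {"claw": 58, "x": 0, "y": 0, "z": -2, "twist": 0},
    {"claw": 58, "x": -2.6, "y": 0, "z": 1.5, "twist": 0},
    {"claw": 58, "x": -2.6, "y": 0, "z": 1.5, "twist": 0},
    {"claw": 58, "x": -2.6, "y": 0, "z": 1.5, "twist": 0},
    {"claw": 58, "x": 0, "y": 0, "z": 0, "twist": 0},
  ],
)

```text
clock: 23.9
position: [0.634, -0.1132, 0.0723]
tool_rot: [3.14, -0.011, -0.094]
wrist_force: [-2.5, 0.4, 15.3]
width: 0.745
gripper_force: 37.5
```

>>> play_rows(
  motion=[
    {"claw": 58, "x": -2.6, "y": 0, "z": 1.5, "twist": 0},
    {"claw": 58, "x": -2.6, "y": 0, "z": 1.5, "twist": 0},
    {"claw": 58, "x": 0, "y": 0, "z": 0, "twist": 0},
  ],
)

```text
clock: 24.2
position: [0.629, -0.1129, 0.0694]
tool_rot: [3.14, -0.011, -0.094]
wrist_force: [-0.9, 0.3, 15.8]
width: 0.742
gripper_force: 37.6
```

```bash
python3 - <<'E'
from h import *
s=r.get_state()
d=place((0,0,.094),[s["position"]-[.6163,-.111,0]])[0]*1e3;print(d,"above deck",d[2]-19-(d[0]+69.3)*.577,s["wrist_force"])
E
```

```text
[12.83417935 -0.66178473 69.41981149] above deck 3.028390001645782 [-0.87111981  0.30734441 15.80158434]
```

>>> play_rows(
  motion=[
    {"claw": 58, "x": -2.6, "y": 0, "z": 1.3, "twist": 0},
    {"claw": 58, "x": -2.6, "y": 0, "z": 1.5, "twist": 0},
    {"claw": 58, "x": 0, "y": 0, "z": 0, "twist": 0},
  ],
)

```text
clock: 24.5
position: [0.6237, -0.1124, 0.0663]
tool_rot: [3.14, -0.01, -0.094]
wrist_force: [-0.6, 0.4, 14.6]
width: 0.743
gripper_force: 37.5
```

>>> play_rows(
  motion=[
    {"claw": 58, "x": -1.7, "y": 0, "z": 1, "twist": 0},
    {"claw": 58, "x": -1.7, "y": 0, "z": 1, "twist": 0},
    {"claw": 58, "x": 0, "y": 0, "z": 0, "twist": 0},
  ],
)

```text
clock: 24.8
position: [0.6206, -0.1121, 0.0645]
tool_rot: [3.14, -0.011, -0.094]
wrist_force: [-0.5, 0.0, 16.0]
width: 0.743
gripper_force: 37.5
```

>>> play_rows(
  motion=[
    {"claw": 58, "x": -1.7, "y": 0, "z": 1, "twist": 0},
    {"claw": 58, "x": 0, "y": 0, "z": 0, "twist": 0},
  ],
)

```text
clock: 25.0
position: [0.619, -0.112, 0.0636]
tool_rot: [3.14, -0.011, -0.094]
wrist_force: [-0.4, 0.2, 15.8]
width: 0.739
gripper_force: 37.6
```

>>> play_rows(
  motion=[
    {"claw": 58, "x": -1.7, "y": 0, "z": 1, "twist": 0},
    {"claw": 58, "x": 0, "y": 0, "z": 0, "twist": 0},
  ],
)

```text
clock: 25.2
position: [0.6174, -0.1118, 0.0627]
tool_rot: [3.14, -0.011, -0.094]
wrist_force: [-0.7, -0.0, 15.6]
width: 0.743
gripper_force: 37.6
```

>>> play_rows(
  motion=[
    {"claw": 58, "x": -1.7, "y": 0, "z": 1, "twist": 0},
    {"claw": 58, "x": 0, "y": 0, "z": 0, "twist": 0},
  ],
)

```text
clock: 25.4
position: [0.6157, -0.1117, 0.0617]
tool_rot: [3.14, -0.011, -0.094]
wrist_force: [0.0, 0.6, 16.5]
width: 0.746
gripper_force: 37.7
```

>>> play_rows(
  motion=[
    {"claw": 58, "x": -1.7, "y": 0, "z": 1, "twist": 0},
    {"claw": 58, "x": 0, "y": 0, "z": 0, "twist": 0},
  ],
)

```text
clock: 25.6
position: [0.6141, -0.1115, 0.0608]
tool_rot: [3.14, -0.011, -0.094]
wrist_force: [0.1, 0.4, 17.3]
width: 0.742
gripper_force: 37.7
```

>>> play_rows(
  motion=[
    {"claw": 58, "x": -1.7, "y": 0, "z": 1, "twist": 0},
    {"claw": 58, "x": 0, "y": 0, "z": 0, "twist": 0},
  ],
)

```text
clock: 25.8
position: [0.6125, -0.1114, 0.0598]
tool_rot: [3.139, -0.012, -0.094]
wrist_force: [0.1, 0.5, 15.9]
width: 0.747
gripper_force: 37.7
```

>>> play_rows(
  motion=[
    {"claw": 58, "x": -1.7, "y": 0, "z": 0.9, "twist": 0},
    {"claw": 58, "x": 0, "y": 0, "z": 0, "twist": 0},
  ],
)

```text
clock: 26.0
position: [0.6117, -0.1114, 0.0594]
tool_rot: [3.139, -0.014, -0.095]
wrist_force: [3.4, -0.2, 16.1]
width: 0.745
gripper_force: 37.7
```

>>> play_rows(
  motion=[
    {"claw": 58, "x": -1.7, "y": 0, "z": 0.9, "twist": 0},
    {"claw": 58, "x": 0, "y": 0, "z": 0, "twist": 0},
  ],
)

```text
clock: 26.2
position: [0.6117, -0.1114, 0.0594]
tool_rot: [3.139, -0.017, -0.095]
wrist_force: [9.9, -1.4, 14.7]
width: 0.741
gripper_force: 37.6
```

>>> play_rows(
  motion=[
    {"claw": 58, "x": -1.5, "y": 0, "z": 0.8, "twist": 0},
    {"claw": 58, "x": 0, "y": 0, "z": 0, "twist": 0},
  ],
)

```text
clock: 26.4
position: [0.6117, -0.1115, 0.0593]
tool_rot: [3.139, -0.021, -0.095]
wrist_force: [13.9, -1.8, 13.9]
width: 0.737
gripper_force: 37.5
```

>>> play_rows(
  motion=[
    {"claw": 67, "x": 0, "y": 0, "z": 0, "twist": 0},
    {"claw": 72, "x": 0, "y": 0, "z": 0, "twist": 0},
    {"claw": 78, "x": 0, "y": 0, "z": 0, "twist": 0},
    {"claw": 82, "x": 0, "y": 0, "z": 0, "twist": 0},
    {"claw": 82, "x": 0, "y": 0, "z": 0, "twist": 0},
  ],
)

```text
clock: 26.9
position: [0.602, -0.1094, 0.0502]
tool_rot: [-3.141, 0.001, -0.095]
wrist_force: [0.7, 0.1, -0.5]
width: 0.959
gripper_force: 0.0
```

>>> play_rows(
  motion=[
    {"claw": 82, "x": 0, "y": 0, "z": -10, "twist": 0},
    {"claw": 82, "x": 0, "y": 0, "z": -30, "twist": 0},
    {"claw": 82, "x": 0, "y": 0, "z": -50, "twist": 0},
    {"claw": 82, "x": -20, "y": 0, "z": -45, "twist": 0},
    {"claw": 82, "x": -30, "y": -30, "z": -30, "twist": 0},
  ],
)

```text
clock: 27.4
position: [0.558, -0.0787, 0.2197]
tool_rot: [3.14, -0.006, -0.098]
wrist_force: [0.1, -0.1, 1.1]
width: 0.962
gripper_force: 0.0
```

>>> play_rows(
  motion=[
    {"claw": 82, "x": -30, "y": -35, "z": -20, "twist": 0},
    {"claw": 82, "x": 0, "y": -35, "z": 0, "twist": 0},
    {"claw": 82, "x": 0, "y": 0, "z": 0, "twist": 0},
    {"claw": 82, "x": 0, "y": 0, "z": 0, "twist": 0},
    {"claw": 82, "x": 0, "y": 0, "z": 0, "twist": 0},
  ],
)

```text
clock: 27.9
position: [0.5334, -0.0046, 0.2344]
tool_rot: [3.141, 0.001, -0.095]
wrist_force: [-0.1, -0.2, -0.1]
width: 0.963
gripper_force: 0.0
```

```bash
python3 - <<'E'
from h import *
s=r.get_state();print(s["position"],s["clock"])
g=r.camera("wrist")[:,:,::-1].copy();c=cam("wrist",s);cv2.imwrite("pics/raw9.png",g)
sd=r.camera("side")[:,:,::-1].copy();cs=cam("side")
C,S=np.cos(np.pi/6),.5;out=[]
def pts(x0,w,L): # box (slope a, y, perp b)
    return [[x0+a*C-b*S,y,.019+a*S+b*C] for a,y,b in L]
k=2
def draw(g,c,x0,y0,w,h,k):
    o=cv2.resize(cv2.convertScaleAbs(g[y0:y0+h,x0:x0+w],alpha=1.6),None,fx=k,fy=k,interpolation=cv2.INTER_CUBIC)
    for pose,L in(((.6333,.0785,.175),pts(-.039,0,[(.09,.027,.018),(.09,-.027,.018),(.012,-.027,.018),(.012,.027,.018)])),
                  ((.6163,-.111,-.094),pts(-.0693,0,[(.16,.032,.042),(.16,-.032,.042),(.11,-.032,.042),(.11,.032,.042)]))):
        q=proj(c,place(pose,L));print(q.round().tolist());cv2.polylines(o,[np.int32((q-[x0,y0]+.5)*k)],True,(0,0,255),1)
    return o
a=draw(g,c,100,0,360,230,2.1);b=draw(sd,cs,170,120,150,150,4)
a=cv2.resize(a,(480,int(a.shape[0]*480/a.shape[1])));b=cv2.resize(b,(320,320));H=max(a.shape[0],320)
z=np.zeros((H,800,3),np.uint8);z[:a.shape[0],:480]=a;z[:320,480:]=b;cv2.imwrite("pics/end.png",z)
E
```

```text
[ 0.53340677 -0.00458056  0.23438829] 27.9
[[123.0, 53.0], [187.0, 33.0], [223.0, 117.0], [169.0, 133.0]]
[[391.0, -8.0], [495.0, -9.0], [463.0, 71.0], [374.0, 71.0]]
[[191.0, 229.0], [197.0, 210.0], [231.0, 224.0], [226.0, 244.0]]
[[219.0, 148.0], [231.0, 131.0], [249.0, 144.0], [238.0, 161.0]]
```

View pics/end.png

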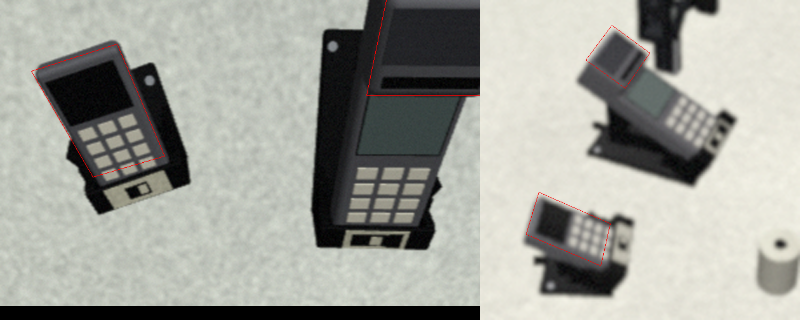

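The final view shows both machines screen up in their own cradles. The terminal's printer matches its home outline at (375–480, 0–95) in both cameras, and the reader may sit about 2 mm off its outline, so I'll check that numerically from its display and key edges.

```bash
python3 - <<'E'
from h import *
st=lambda p,o:{"position":np.array(p),"tool_rot":np.array(o)}
w=cv2.imread("pics/w6.png");c6=cam("wrist",st([.415,.3017,.0709],[-3.141,-.004,.461]))
M=np.array([[45,27,18],[45,-27,18],[-45,27,18],[-45,-27,18]])/1e3
p,e=fit(c6,M,np.array([[222.5,177.5],[311,176.5],[230.5,307],[311,306.5]]),[.4,.3,.46]);print(p,e)
def edges(g,lo,hi):
    g=np.asarray(g,float);return g
a=np.arange(-.05,.05,.0005)
g6=cv2.cvtColor(w,cv2.COLOR_BGR2GRAY)
def line(g,q): q=q.astype(np.float32);return cv2.GaussianBlur(cv2.remap(g,q[:,:1],q[:,1:],cv2.INTER_LINEAR),(1,5),0).ravel().astype(float)
ref=line(g6,proj(c6,place(p,np.c_[a,0*a,0*a+.018])));ref=np.clip(ref/1.5,0,110)
for n,c in(("raw8w",cam("wrist",st([.5486,.063,.2063],[3.141,-.001,.174]))),("raw9",cam("wrist",st([.5334,-.0046,.2344],[3.141,.001,-.095])))):
    g=cv2.cvtColor(cv2.imread(f"pics/{n}.png"),cv2.COLOR_BGR2GRAY);best=[]
    core=(a>-.033)&(a<.042)
    for off in np.arange(-.008,.0121,.0005):
      for y in(-.003,-.002,-.001,0,.001):
        s=a[core]+.045+off
        t=line(g,proj(c,place((.6333,.0785,.175),np.c_[-.039+s*.866-.009,0*s+y,.019+s*.5+.0156])))
        best.append((np.corrcoef(t,ref[core])[0,1],off,y))
    print(n,sorted(best)[-4:])
s=r.get_state()["clock"];print(s)
E
```

```text
[0.40400271 0.30570197 0.47645595] 3.172941801977572
raw8w [(np.float64(0.9896027670957898), np.float64(6.938893903907228e-18), -0.002), (np.float64(0.9896127616735152), np.float64(6.938893903907228e-18), 0), (np.float64(0.9900588498576023), np.float64(6.938893903907228e-18), -0.001), (np.float64(0.9905188923091591), np.float64(6.938893903907228e-18), -0.003)]
raw9 [(np.float64(0.9911431263774918), np.float64(6.938893903907228e-18), 0.001), (np.float64(0.9913815225054081), np.float64(6.938893903907228e-18), -0.002), (np.float64(0.9915455604420943), np.float64(6.938893903907228e-18), -0.003), (np.float64(0.991746367813261), np.float64(6.938893903907228e-18), 0)]
28.0
```

```bash
python3 -c "
from plant import r
print(r.close_job())"
```

```text
the job is handed in; nothing more can be done
None
```

I put both card machines in their own cradles, screen up and down against the stops, let go of them, and handed the job in at about 28 s; it returned no verdict, but the last camera check showed both home within about 2–3 mm.

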